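Uncap the docked gas flask whose thread may be right or left hand

TASK

The gas flask in the dock with the dial gauge is to be connected next: take its round screw cap off. Fuel gas has a left-hand thread and soda gas a right-hand one and the two flasks look alike, so try which way the cap loosens (it needs less than a third of a turn), then lift the cap straight off and finish while holding it in the gripper, still, about 10 cm above where it sat. Leave the other flask's cap on, and do not disturb the things standing around.

Things in the scene. Friction and masses are not known exactly. Their poses are not given: they have to be found in the camera images.
- dock_gauge: the working dock: dark steel plate 100x118x10 mm with a steel ring that holds a flask, and at its front left corner a round dial gauge on a short post (top of the gauge 104 mm above the table, below the caps). Origin: on the table, at the axis of the ring and of the flask in it. x points away from the robot at yaw 0.
- dock_plain: the spare dock: the same ring on a plate 100x100x10 mm without a gauge. Origin: on the table at the axis of the ring. Along the back edge of the table (behind the docks) stand fixed things: a copper jug 215 mm tall at the right, a steel cup 133 mm tall, a glass, a lemon, a steel tin 156 mm tall and a stack of bowls 128 mm tall at the left.
- flask_a: one aluminium gas flask, 60 mm across, upright, held immovably in one of the two docks (which one changes). Origin: centre of its underside, 10 mm above the table. Its collar, the seat of the cap, is 112 mm above the origin, 50 mm across. The random yaw tells nothing of the thread. One flask has a right-hand thread (loosens counter-clockwise from above), the other a left-hand one; nothing visible tells which.
- flask_b: the other aluminium gas flask, 60 mm across, upright, held immovably in one of the two docks (which one changes). Origin: centre of its underside, 10 mm above the table. Its collar, the seat of the cap, is 112 mm above the origin, 50 mm across. The random yaw tells nothing of the thread. One flask has a right-hand thread (loosens counter-clockwise from above), the other a left-hand one; nothing visible tells which.
- cap_a_center (a point): centre of the knurled steel cap on flask_a: 53 mm across, 42 mm tall, 0.06 to 0.13 kg; point half-way up (lower rim 21 mm below, 143 mm above the table when seated), z up along its axis. Grip it from above across any diameter, fingertips above the collar (122 mm above the table). On the flask it has 2 mm of side play and 1.5 mm of vertical play.
- cap_b_center (a point): centre of the knurled steel cap on flask_b: 53 mm across, 42 mm tall, 0.06 to 0.13 kg; point half-way up (lower rim 21 mm below, 143 mm above the table when seated), z up along its axis. Grip it from above across any diameter, fingertips above the collar (122 mm above the table). On the flask it has 2 mm of side play and 1.5 mm of vertical play.
- flask_a_mouth (a point): centre of the top of flask_a's brass neck, under the cap, 21.5 mm above the collar. Quick thread, two lugs: turned the loosening way the cap turns freely and is loose after 50 to 65 degrees from its start; from 70 to 115 degrees it lifts straight off.
- flask_b_mouth (a point): the same point on flask_b, same thread of the other hand. On both flasks a cap turned the wrong way meets a hard stop within 20 degrees; it then cannot be pulled off (a stop shows as a torque rising over 0.35 N m about the vertical; turning freely takes under 0.2).
- jigger_center (a point): centre (half-way up) of a bystander to leave alone: steel double cone measure, 41 mm across, 97 mm tall
- lime_center (a point): centre (half-way up) of a bystander to leave alone: lime, about 52x43x42 mm
- salt_cellar_center (a point): centre (half-way up) of a bystander to leave alone: round lidded wooden salt cellar, 70 mm across, 67 mm tall
- tumbler_center (a point): centre (half-way up) of a bystander to leave alone: upturned glass tumbler, 68 mm across, 102 mm tall
- steel_cup_center (a point): centre (half-way up) of a bystander to leave alone: steel cup, 68 mm across, 133 mm tall
- stopper_center (a point): centre (half-way up) of a bystander to leave alone: small steel bottle stopper, 33 mm across, 48 mm tall

How it is judged:
On the way:
1. the cap of the flask in the gauge dock has been turned out of its thread (at least 46 degrees from where the lugs sit, either hand) (((horizontal distance between flask_a and dock_gauge below 0.03 m and angle between the x axis of cap_a_center and the x axis of flask_a, either way round above 0.8 rad) or (horizontal distance between flask_b and dock_gauge below 0.03 m and angle between the x axis of cap_b_center and the x axis of flask_b, either way round above 0.8 rad))), for 0.1 s.
At the end, for the whole second after the job is handed in: The cap of the flask in the gauge dock is gripped by the fingers (over 2 N), at rest (under 0.03 m/s), touches the flask no more and its centre is over 203 mm above the table (60 mm above where it sat); the other cap is still seated on its flask (((horizontal distance between flask_a and dock_gauge below 0.03 m and height (world z) of cap_a_center above 0.203 m and contact force between cap_a and the fingers above 2 N and contact force between cap_a and flask_a below 0.2 N and linear speed of cap_a below 0.03 m/s and height (world z) of cap_b_center below 0.15 m and horizontal distance between cap_b_center and flask_b below 0.01 m) or (horizontal distance between flask_b and dock_gauge below 0.03 m and height (world z) of cap_b_center above 0.203 m and contact force between cap_b and the fingers above 2 N and contact force between cap_b and flask_b below 0.2 N and linear speed of cap_b below 0.03 m/s and height (world z) of cap_a_center below 0.15 m and horizontal distance between cap_a_center and flask_a below 0.01 m))); the arm keeps its last pose, push and grip.
It fails at once if the other flask's cap lifted or knocked off ((horizontal distance between flask_a and dock_gauge below 0.03 m and distance of cap_b_center from where it was at the start of the episode above 0.012 m) or (horizontal distance between flask_b and dock_gauge below 0.03 m and distance of cap_a_center from where it was at the start of the episode above 0.012 m)).
It fails at once if a bystander disturbed (moved over 30 mm) (distance of any of jigger_center, lime_center, salt_cellar_center, tumbler_center, steel_cup_center, stopper_center from where it was at the start of the episode above 0.03 m).
It also fails if it takes over 38 s, if anything falls off the work surface, if the arm or the gripper's body presses on something with over 40 N, if the wrist force passes 120 N, or if a joint passes its speed limit or range.

ROBOT

A 7-joint arm with a two-finger parallel gripper is mounted at the origin on a cart in front of the work surface, level with it; the furniture and walls round the work are solid. World frame = base frame: x ahead of the robot, y to its left, z up, the work surface at z = 0. Lengths are in m, angles in rad, forces in N, time in s.
With the tool pointing down it reaches from about 0.425 to 0.825 m from the base axis. Payload 3.6 kg.
Tool frame: the origin (TCP) lies at the very end of the fingers, on their centre line; the grasp point (between the pads) lies 19 mm behind it; y points along the fingers, x is the direction in which the jaws open and shut, and the axes are right-handed (so a half turn about y gives the same grasp; the last joint's range is limited). The gripper opens to 93 mm and grips with 3 to 60 N. Pads are 15 mm wide; open, the fingers measure 128 mm over their backs; the gripper's body (75 mm by 188 mm) begins 65 mm behind the grasp point.
Start: joints at [-1.359, 0.615, -0.013, 1.423, 0.008, 1.103, -0.04], TCP at [0.154, 0.632, 0.219] pointing down, gripper open.
Joint ranges: [-3.12, 3.12], [-0.3, 2.06], [-1.34, 1.32], [0.26, 2.42], [-1.36, 4.5], [0.01, 1.98], [-2.84, 2.84]. Speed limits (rad/s): [2.79, 2.79, 3.14, 3.14, 3.14, 3.14, 3.14].

INTERFACE

Orientations are given as a rotation vector (axis times angle).
In Python, from station import telemetry, cams, workorder gives the robot as it stands.
- The arm moves only by the tool jog_arm, never from a script. Its arguments are lists of equal length, an entry for each row: "xyz": the shift along the world's x, y, z in m, a list of three; "turn": the turn about the world's z in rad; "claw": the closure in counts, from 0 (fully open) to 255 (shut). In form: {"xyz": [[x, y, z], ...], "turn": [turn, ...], "claw": [claw, ...]}. A call has 1 to 10 rows; each row is the pose to reach, as a shift and turn from the pose commanded when the call began; what a row does not reach only later rows make up. A row lasts 1/10 s, in which the tool goes at most 50 mm and 8.59 degrees, less where a joint would pass 70% of its speed; a pose out of reach is approached as far as the arm can. A call with a gripper value outside its range is refused whole. The fingers move at their own pace and stop on an object; the grip force is fixed at half the most. Time passes only in rows, so rows that repeat a pose let the fingers close. It gives the time, the measured TCP pose, the force and the opening at its end, in the units of the state.
- telemetry.read_state(): the state, without advancing time (a new reading comes with each control period).
- cams.get_image(name): name is "scene" or "top" or "wrist"; returns the picture (384x512x3 uint8, blue, green, red); there is no depth.
- cams.camera_info(name): a dict with "mtx" (3x3 intrinsics, pixels), "R" (3x3) and "t" (3): a world point X has camera coordinates R X + t. Camera axes: x right, y down, z forward; pixel columns grow to the right and rows downward; lengths in m; the calibration is good to about 2 mm. A picture is of the moment at which its call begins: read the wrist's pose just before it. camera_info takes no time and is no camera call; for the wrist camera it gives the pose at the moment of the call.
- workorder.close_job(): hands the job in, once; it reports no verdict.
The state is a dict: "time_s": time; "joint_pos": joint angles; "qvel": joint speeds; "joint_torque": joint torques, N m; "ee_pos": TCP position; "eef_rot": TCP orientation; "force": force on the tool from outside, world axes, zero at the start; "ft_torque": the same for the moment, N m; "finger_gap": finger opening in m.
Only numpy, scipy, OpenCV 4.12 (cv2) and the standard library are available. Lean on these libraries where they do the work, as an engineer would, in place of code of your own. Each camera call takes 0.05 s, during which the arm holds its last target.

## Working session

There is one attempt and no reset: what is moved stays moved. The work goes in short steps, Python scripts to look and compute and a tool call to move; the robot and the scene stay as the last step left them, time stands still between calls to the robot, and variables do not carry over. Pictures are saved under pics/ and viewed, and the job is handed in when it is done.

Besides the shell and the picture viewer there is one more tool, called after "Call:" in YAML: its name, and indented under it one key for each argument. jog_arm: Moves the arm, as the interface text tells. Its arguments: {"type":"object","properties":{"xyz":{"type":"array"},"turn":{"type":"array"},"claw":{"type":"array"}},"required":["xyz","turn","claw"]}

```bash
mkdir -p pics; python3 - <<'E'
from station import telemetry,cams
import cv2
s=telemetry.read_state()
for k,v in s.items(): print(k,v)
for n in ("scene","top"):
    cv2.imwrite(f"pics/{n}0.png",cams.get_image(n)); c=cams.camera_info(n); print(n,c)
E
```

```text
time_s 0.0
joint_pos [-1.35850552  0.61591725 -0.01259933  1.42488202  0.00813154  1.10339316
 -0.04040853]
qvel [ 9.33090240e-05 -1.19886005e-03 -1.93228175e-04  1.30021898e-03
  3.84775544e-04  1.38620618e-03 -7.99691124e-04]
joint_torque [-4.85431701e-05 -4.58940268e+01  2.09104079e-01 -1.65751451e+01
 -6.11059670e-02  2.06404872e-02  2.46777254e-04]
ee_pos [0.15356627 0.6307902  0.2174881 ]
eef_rot [-1.3143952  -1.03016646  1.03343529]
force [-0.95238812 -0.34666439 -0.16632754]
ft_torque [-0.04211812  0.01568179  0.01360469]
finger_gap 0.09285704324782061
scene {'mtx': array([[443.59973349,   0.        , 260.49727091],
       [  0.        , 443.59973349, 195.64969954],
       [  0.        ,   0.        ,   1.        ]]), 'R': array([[ 0.09366604, -0.99554535,  0.01077601],
       [-0.85208908, -0.08575774, -0.51632336],
       [ 0.51494745,  0.03917985, -0.85632591]]), 't': array([-0.05298869,  0.50859968,  1.01973313])}
top {'mtx': array([[409.50534732,   0.        , 255.53956931],
       [  0.        , 409.50534732, 198.6776954 ],
       [  0.        ,   0.        ,   1.        ]]), 'R': array([[ 0.02903838, -0.99907928,  0.03158112],
       [-0.99901931, -0.03006412, -0.03250495],
       [ 0.03342448, -0.03060626, -0.9989725 ]]), 't': array([-0.03031322,  0.5122949 ,  1.19166586])}
```

View pics/scene0.png

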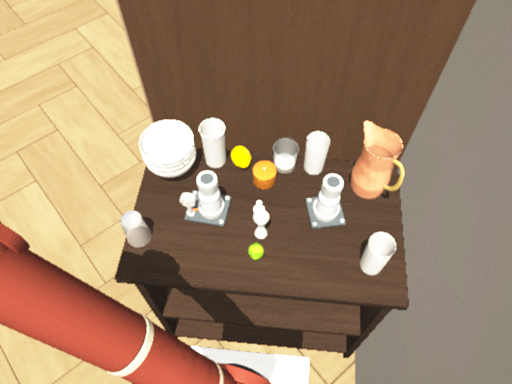

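View pics/top0.png

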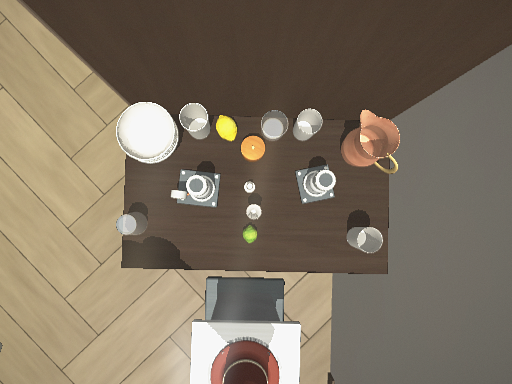

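```bash
python3 - <<'E'
import cv2,numpy as np
a=cv2.imread("pics/scene0.png")[110:260,110:310]; b=cv2.imread("pics/top0.png")[90:250,110:300]
cv2.imwrite("pics/sz.png",cv2.resize(a,None,fx=4,fy=4,interpolation=2)); cv2.imwrite("pics/tz.png",cv2.resize(b,None,fx=3.75,fy=3.75,interpolation=2))
E
```

```text
(no output)
```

View pics/sz.png

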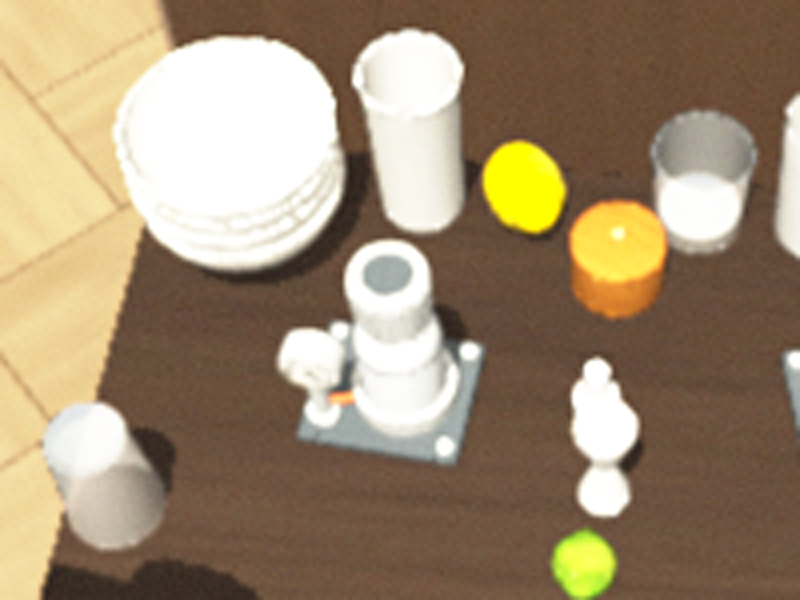

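View pics/tz.png

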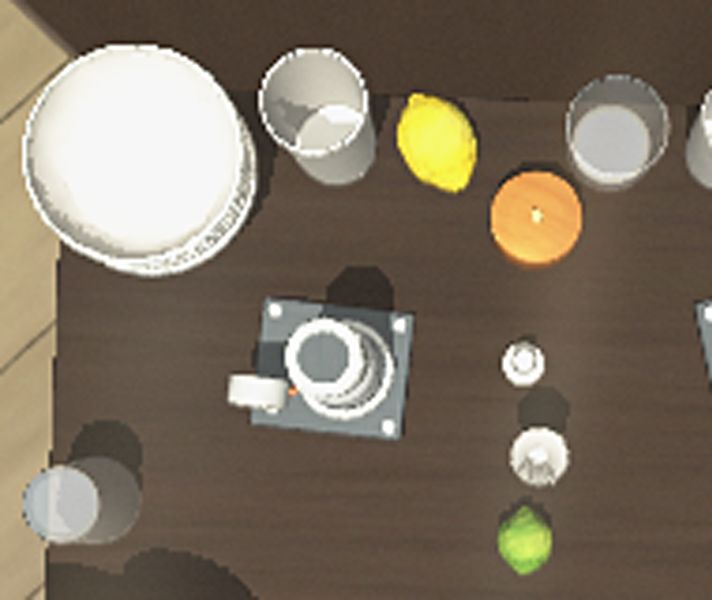

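```bash
cat > h.py <<'E'
from station import telemetry,cams
import cv2,numpy as np
from scipy.spatial.transform import Rotation as R
def ray(n,uv,z):
    c=cams.camera_info(n) if isinstance(n,str) else n
    d=c['R'].T@np.linalg.inv(c['mtx'])@np.array([*uv,1]); o=-c['R'].T@c['t']
    return o+d*(z-o[2])/d[2]
E
python3 - <<'E'
from h import *
T=lambda x,y:(110+x/3.75-.4,90+y/3.75-.4)
S=lambda x,y:(110+x/4-.4,110+y/4-.4)
print('cap',ray('top',T(326,357),.164),ray('scene',S(388,275),.164))
cs=[cams.camera_info(n) for n in('top','scene')]
P=[c['mtx']@np.c_[c['R'],c['t']] for c in cs]
X=cv2.triangulatePoints(P[0],P[1],np.array(T(326,357)),np.array(S(388,275)));print((X[:3]/X[3]).T)
for nm,p,z in [('stopper',(524,362),.048),('jigger',(540,455),.097),('lime',(525,540),.02),('tumbler',(63,503),.102),('tin',(314,101),.156),('bowls',(133,150),.128),('gauge',(258,390),.104),('plateBL',(275,310),.01),('plateFR',(388,428),.01)]:
    print(nm,ray('top',T(*p),z).round(3))
s=telemetry.read_state(); print(R.from_rotvec(s['eef_rot']).as_matrix().round(3))
E
```

```text
cap [0.53855822 0.14070993 0.164     ] [0.53648651 0.14072599 0.164     ]
[[0.53875768 0.14127443 0.16047333]]
stopper [0.547 0.005 0.048]
jigger [ 0.477 -0.008  0.097]
lime [ 0.411 -0.001  0.02 ]
tumbler [0.433 0.331 0.102]
tin [0.715 0.156 0.156]
bowls [0.682 0.285 0.128]
gauge [0.517 0.195 0.104]
plateBL [0.584 0.199 0.01 ]
plateFR [0.494 0.108 0.01 ]
[[ 0.236 -0.001 -0.972]
 [ 0.972 -0.002  0.236]
 [-0.002 -1.    -0.   ]]
```

Call:
jog_arm:
  xyz:
    - [0.384, -0.491, 0]
    - [0.384, -0.491, 0]
    - [0.384, -0.491, 0]
    - [0.384, -0.491, 0]
    - [0.384, -0.491, 0]
    - [0.384, -0.491, 0]
    - [0.384, -0.491, 0]
    - [0.384, -0.491, 0]
    - [0.384, -0.491, 0]
    - [0.384, -0.491, 0]
  turn: [-1.08, -1.08, -1.08, -1.08, -1.08, -1.08, -1.08, -1.08, -1.08, -1.08]
  claw: [0, 0, 0, 0, 0, 0, 0, 0, 0, 0]

```text
time_s: 1.1
ee_pos: [0.4624, 0.2361, 0.2185]
eef_rot: [-1.562, -0.198, 0.199]
force: [-0.1, 0.1, 0.1]
finger_gap: 0.0929
```

Call:
jog_arm:
  xyz:
    - [0.038, -0.048, 0]
    - [0.076, -0.096, 0]
    - [0.076, -0.096, 0]
    - [0.076, -0.096, 0]
  turn: [0, 0, 0, 0]
  claw: [0, 0, 0, 0]

```text
time_s: 1.5
ee_pos: [0.5397, 0.1366, 0.2184]
eef_rot: [-1.565, -0.192, 0.191]
force: [-0.1, -0.1, -1.0]
finger_gap: 0.0932
```

```bash
python3 - <<'E'
from h import *
s=telemetry.read_state(); print(s['time_s'],s['ee_pos'],s['joint_pos'].round(3),s['force'],s['ft_torque'])
M=R.from_rotvec(s['eef_rot']).as_matrix();print(M.round(3))
c=cams.camera_info('wrist')
im=cams.get_image('wrist');cv2.imwrite('pics/w1.png',im)
for z in(.122,.164):
  p=c['mtx']@(c['R']@[.538,.141,z]+c['t']);print(p[:2]/p[2])
for n in('top','scene'): cv2.imwrite(f'pics/{n}1.png',cams.get_image(n))
np.save('w1.npy',np.r_[c['R'].ravel(),c['t'],c['mtx'].ravel()])
E
```

```text
1.5 [0.53966597 0.13657354 0.21835059] [-0.509  0.485  0.336  1.707 -0.182  0.981  0.136] [-0.06356849 -0.10846046 -0.96358472] [-0.0692673   0.04237237 -0.0368929 ]
[[ 0.97   0.001 -0.241]
 [ 0.241 -0.003  0.97 ]
 [ 0.    -1.    -0.003]]
[257.98661886 185.24823136]
[258.10184607 200.80304059]
```

View pics/w1.png

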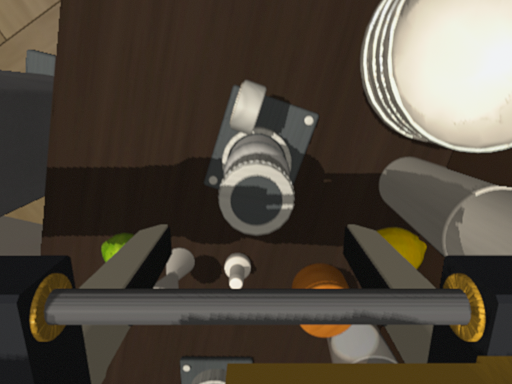

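View pics/scene1.png

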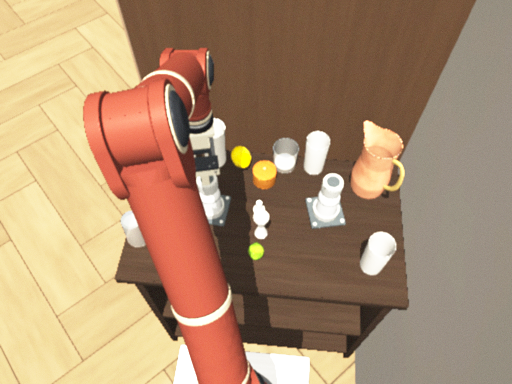

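```bash
python3 - <<'E'
from h import *
a=np.load('w1.npy');c=dict(R=a[:9].reshape(3,3),t=a[9:12],mtx=a[12:].reshape(3,3))
print(ray(c,(256.5,199),.164))
s=telemetry.read_state(); print(s['time_s'],s['ee_pos'])
E
```

```text
[0.5366152  0.14199754 0.164     ]
1.65 [0.53661259 0.14334978 0.21811501]
```

Call:
jog_arm:
  xyz:
    - [0.0005, -0.002, -0.03]
    - [0.0005, -0.002, -0.06]
    - [0.0005, -0.002, -0.08]
    - [0.0005, -0.002, -0.088]
    - [0.0005, -0.002, -0.088]
    - [0.0005, -0.002, -0.088]
  turn: [0, 0, 0, 0, 0, 0]
  claw: [0, 0, 0, 0, 0, 0]

```text
time_s: 2.25
ee_pos: [0.5386, 0.1407, 0.1315]
eef_rot: [-1.561, -0.2, 0.198]
force: [-0.1, 0.2, -0.0]
finger_gap: 0.093
```

```bash
python3 - <<'E'
from h import *
s=telemetry.read_state(); print(s['time_s'],s['ee_pos'],s['joint_pos'].round(3),s['force'],s['ft_torque'])
cv2.imwrite('pics/w2.png',cams.get_image('wrist'))
E
```

```text
2.25 [0.53856878 0.14074373 0.13152573] [-0.485  0.587  0.294  1.81  -0.232  0.777  0.183] [-0.0622628   0.16386719 -0.02223992] [-0.08724334  0.05907918  0.03257333]
```

View pics/w2.png

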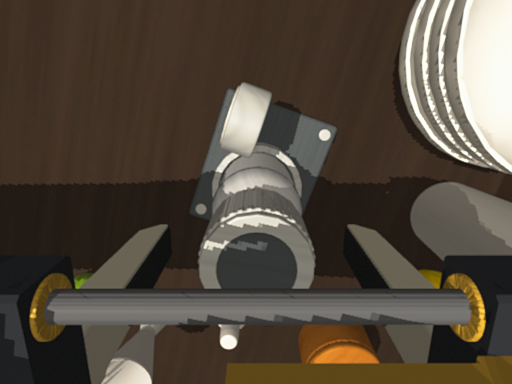

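The cap (centre about column 257) lies midway between the fingers, clear on both sides. Closing.

Call:
jog_arm:
  xyz:
    - [0, 0, 0]
    - [0, 0, 0]
    - [0, 0, 0]
    - [0, 0, 0]
    - [0, 0, 0]
    - [0, 0, 0]
    - [0, 0, 0]
    - [0, 0, 0]
  turn: [0, 0, 0, 0, 0, 0, 0, 0]
  claw: [140, 255, 255, 255, 255, 255, 255, 255]

```text
time_s: 3.1
ee_pos: [0.5383, 0.1396, 0.1307]
eef_rot: [-1.562, -0.198, 0.198]
force: [0.3, -0.4, 0.7]
finger_gap: 0.0523
```

```bash
cat > st.py <<'E'
from h import *
s=telemetry.read_state(); M=R.from_rotvec(s['eef_rot']).as_matrix()
print(s['time_s'],s['ee_pos'].round(4),'yaw',round(np.degrees(np.arctan2(M[1,0],M[0,0])),1),'q',s['joint_pos'].round(2),'F',s['force'].round(2),'T',s['ft_torque'].round(3),'gap',round(s['finger_gap'],4))
E
python3 st.py
```

```text
3.1 [0.5383 0.1396 0.1307] yaw 14.4 q [-0.48  0.59  0.29  1.81 -0.23  0.78  0.18] F [ 0.25 -0.44  0.72] T [-0.131  0.064 -0.052] gap 0.0523
```

Call:
jog_arm:
  xyz:
    - [0, 0, 0]
    - [0, 0, 0]
    - [0, 0, 0]
    - [0, 0, 0]
  turn: [0.07, 0.14, 0.2, 0.2]
  claw: [255, 255, 255, 255]

```text
time_s: 3.5
ee_pos: [0.5386, 0.1395, 0.1307]
eef_rot: [-1.541, -0.351, 0.35]
force: [0.6, 1.0, -0.3]
finger_gap: 0.0526
```

```bash
python3 st.py
```

```text
3.5 [0.5386 0.1395 0.1307] yaw 25.6 q [-0.45  0.58  0.24  1.81 -0.19  0.77  0.34] F [ 0.63  1.04 -0.29] T [ 0.032 -0.061 -0.886] gap 0.0526
```

Torque of −0.89 N·m suggests a stop counter-clockwise. I'll hold briefly to confirm, then turn clockwise.

Call:
jog_arm:
  xyz:
    - [0, 0, 0]
    - [0, 0, 0]
  turn: [0, 0]
  claw: [255, 255]

```text
time_s: 3.7
ee_pos: [0.5386, 0.1395, 0.1307]
eef_rot: [-1.542, -0.353, 0.352]
force: [0.2, 0.3, 0.3]
finger_gap: 0.0525
```

```bash
python3 st.py
```

```text
3.7 [0.5386 0.1395 0.1307] yaw 25.7 q [-0.45  0.58  0.24  1.81 -0.19  0.77  0.34] F [0.24 0.32 0.27] T [-0.035 -0.134 -0.929] gap 0.0525
```

Call:
jog_arm:
  xyz:
    - [0, 0, 0]
    - [0, 0, 0]
    - [0, 0, 0]
    - [0, 0, 0]
    - [0, 0, 0]
    - [0, 0, 0]
  turn: [-0.1, -0.2, -0.3, -0.4, -0.5, -0.5]
  claw: [255, 255, 255, 255, 255, 255]

```text
time_s: 4.3
ee_pos: [0.538, 0.1402, 0.1306]
eef_rot: [-1.572, 0.035, -0.034]
force: [0.9, 0.0, 0.6]
finger_gap: 0.0524
```

```bash
python3 st.py
```

```text
4.3 [0.538  0.1402 0.1306] yaw -2.5 q [-0.54  0.6   0.38  1.81 -0.3   0.79 -0.05] F [0.94 0.01 0.64] T [-0.051  0.041 -0.076] gap 0.0524
```

The −0.93 N·m persists when holding, so it's a real stop. Clockwise runs freely (0.08 N·m), so this thread is left-hand. Continuing clockwise to about 88° from the start.

Call:
jog_arm:
  xyz:
    - [0, 0, 0]
    - [0, 0, 0]
    - [0, 0, 0]
    - [0, 0, 0]
    - [0, 0, 0]
    - [0, 0, 0]
    - [0, 0, 0]
    - [0, 0, 0]
  turn: [-0.1, -0.2, -0.3, -0.4, -0.5, -0.6, -0.7, -0.7]
  claw: [255, 255, 255, 255, 255, 255, 255, 255]

```text
time_s: 5.1
ee_pos: [0.5381, 0.1399, 0.1307]
eef_rot: [-1.492, 0.582, -0.582]
force: [-0.2, 0.0, 1.2]
finger_gap: 0.0523
```

```bash
python3 st.py
```

```text
5.1 [0.5381 0.1399 0.1307] yaw -42.6 q [-0.66  0.64  0.58  1.82 -0.46  0.83 -0.59] F [-0.24  0.04  1.23] T [-0.025  0.103 -0.037] gap 0.0523
```

Call:
jog_arm:
  xyz:
    - [0, 0, 0]
    - [0, 0, 0]
    - [0, 0, 0]
    - [0, 0, 0]
    - [0, 0, 0]
    - [0, 0, 0]
    - [0, 0, 0]
  turn: [-0.1, -0.2, -0.3, -0.4, -0.5, -0.55, -0.55]
  claw: [255, 255, 255, 255, 255, 255, 255]

```text
time_s: 5.8
ee_pos: [0.5379, 0.1397, 0.1306]
eef_rot: [-1.328, 1.003, -1.002]
force: [0.1, 0.2, 1.9]
finger_gap: 0.0529
```

```bash
python3 st.py
```

```text
5.8 [0.5379 0.1397 0.1306] yaw -74.1 q [-0.75  0.68  0.74  1.82 -0.58  0.88 -1.02] F [0.11 0.15 1.93] T [-0.046  0.259 -0.064] gap 0.0529
```

Free all the way. Now a small trial lift while watching the force.

Call:
jog_arm:
  xyz:
    - [0, 0, 0.002]
    - [0, 0, 0.004]
    - [0, 0, 0.006]
    - [0, 0, 0.006]
  turn: [0, 0, 0, 0]
  claw: [255, 255, 255, 255]

```text
time_s: 6.2
ee_pos: [0.538, 0.1398, 0.1368]
eef_rot: [-1.326, 1.006, -1.005]
force: [-1.1, -0.0, -0.3]
finger_gap: 0.0528
```

```bash
python3 st.py
```

```text
6.2 [0.538  0.1398 0.1368] yaw -74.3 q [-0.75  0.67  0.75  1.81 -0.58  0.89 -1.03] F [-1.09 -0.01 -0.32] T [0.003 0.267 0.034] gap 0.0528
```

The force stays low (−0.3 N in z), so the cap is coming free. Lifting to 100 mm in total.

Call:
jog_arm:
  xyz:
    - [0, 0, 0.01]
    - [0, 0, 0.022]
    - [0, 0, 0.036]
    - [0, 0, 0.05]
    - [0, 0, 0.064]
    - [0, 0, 0.078]
    - [0, 0, 0.088]
    - [0, 0, 0.094]
    - [0, 0, 0.094]
    - [0, 0, 0.094]
  turn: [0, 0, 0, 0, 0, 0, 0, 0, 0, 0]
  claw: [255, 255, 255, 255, 255, 255, 255, 255, 255, 255]

```text
time_s: 7.2
ee_pos: [0.5379, 0.1398, 0.2303]
eef_rot: [-1.327, 1.006, -1.005]
force: [1.0, 0.1, -0.2]
finger_gap: 0.0523
```

```bash
python3 st.py; python3 - <<'E'
from h import *
a=[cams.get_image(n) for n in('wrist','scene')]
cv2.imwrite('pics/w3.png',a[0]);cv2.imwrite('pics/s3.png',cv2.resize(a[1][90:260,110:340],None,fx=3,fy=3))
E
python3 st.py
```

```text
7.2 [0.5379 0.1398 0.2303] yaw -74.4 q [-0.81  0.57  0.83  1.7  -0.47  1.09 -1.12] F [ 1.04  0.12 -0.19] T [-0.006  0.189 -0.017] gap 0.0523
7.3 [0.5377 0.1397 0.2299] yaw -74.4 q [-0.81  0.57  0.83  1.7  -0.47  1.09 -1.12] F [-0.91  0.35 -0.37] T [ 0.041  0.174 -0.017] gap 0.0526
```

View pics/w3.png

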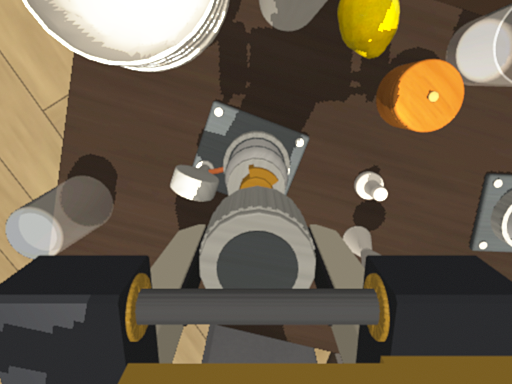

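View pics/s3.png

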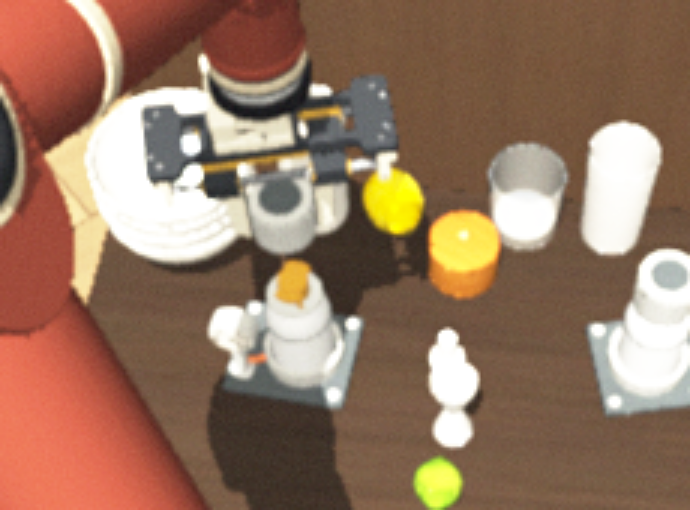

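The wrist view shows the cap between the fingers (about (258,255)) and the bare brass neck below it (about (260,180)). The scene view shows the cap lifted clear of the flask, the other cap still on, and the stopper, jigger, salt cellar and lime standing where they were. Handing in.

```bash
python3 st.py; python3 -c "
from station import workorder
print(workorder.close_job())"; python3 st.py
```

```text
7.3 [0.5377 0.1397 0.2299] yaw -74.4 q [-0.81  0.57  0.83  1.7  -0.47  1.09 -1.12] F [-0.91  0.35 -0.37] T [ 0.041  0.174 -0.017] gap 0.0526
the job is handed in; nothing more can be done
None
the job is handed in; nothing more can be done
```

The cap of the flask in the gauge dock (the left one) is off. The arm is holding it still about 10 cm above its seat, and the job was handed in at 7.3 s.

- **Thread:** turning counter-clockwise met a hard stop after about 11°, with a steady 0.93 N·m. Clockwise ran free (under 0.1 N·m wherever I read it) to about 88° from the start, so this flask has the left-hand thread.
- **Lift:** the cap came straight off, with 2 N or less on the wrist at each reading.
- **Last checks:** the fingertips stood at 0.230 m and the finger opening was 52.6 mm on the 53 mm cap. That puts the cap's centre at about 0.243 m by the tip height; I did not measure it directly.
- **Surroundings:** the pictures show the brass neck bare under the held cap and the other cap still on its flask. The nearby bystanders look unmoved by eye. The last pictures did not show the steel cup clearly enough to check it.

No check failed. My cap position estimates from the three cameras differed by up to about 2 mm, within the calibration error.

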